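# Refit the encoder knob and hold it in

## Task

On the grey control console, press the green button fully down and let it spring back up. Then take the black pointer knob from the blue mat, turn it so that the flat in its bore (under the white pointer) matches the flat of the brass D-shaft on the console, and push it fully home on the shaft. Finish while still holding the knob and keeping it pressed so that the sprung shaft is pushed all the way in; do not let go, and leave the other things on the bench where they are.

Things in the scene. Friction and masses are not known exactly. Their poses are not given: they have to be found in the camera images.
- console: low grey console with dark top panel, 200 (x) x 240 (y) x 62 mm high, fixed; origin at centre of underside, z up, x away from the robot. Green button at (-45, 55) mm, D-shaft at (-45, -60) mm from its centre; on the far half a display, a small grey fitted knob (14 mm high) and two binding posts (18 mm)
- wake_top (a point): centre of the top of the green push button (24 mm across, in a 40 mm black housing; its top stands 22 mm above the console's top panel when up)
- wake (a joint): travel of the green button in m: 0 up, 0.006 fully down (about 5 N); it springs back by itself
- shaft: upright brass D-shaft, 12 mm diameter, flat 2 mm from the axis; origin on the axis at its top end, z up, x from the axis to the flat. Stands 26 mm above the panel when up; its top 3 mm taper to 8.6 mm diameter. A 34 mm white collar turns with it, 18 mm below the top, with a red tick pointing to the flat. Turns stiffly (0.06 N m, 0.6 rad either way)
- plunger (a joint): how far the D-shaft is pushed down against its spring, in m: 0 up, 0.004 fully in; 3 N to begin to move, 8 N fully in; springs back
- knob: black pointer knob, loose, about 50 g, standing bore-down on the mat. Drum 44 mm across (16-sided), 15 mm high; on it a grip bar 42 mm long (x), 14 mm wide (y), from 15 to 39 mm height, to be gripped across y. Origin at centre of underside, z up; x points to the bar's white-marked end
- knob_bore (a point): centre of the knob's bore roof, on its axis 15 mm above the underside. The D-shaped bore opens at the underside, 13.4 mm across, 15 mm deep, its flat 2.6 mm from the axis on the knob's +x side. Knob home: this point on the shaft's origin, x axes alike
- knob_mark (a point): outer top end of the white pointer line: 21 mm from the knob's axis along its x, 39 mm above its underside
- mat: blue work mat, fixed, 300 x 360 mm, 3 mm thick; origin at centre of underside
- spare_knob: plain round grey knob, 36 mm across, 22 mm tall, silver top; no pointer; loose on the mat; does not belong on this shaft; origin at centre of underside
- flux_jar: small round jar with orange cap, 36 mm across, 40 mm tall, loose on the mat; origin at centre of underside
- spool: solder spool standing on its flange, 60 mm across, 38 mm tall, loose; origin at centre of underside
- screwdriver: red-handled screwdriver, 200 mm long, 26 mm thick handle, lying between the robot and the mat, loose; origin midway along it, on the bench; x along it towards the tip
- meter: yellow hand-held multimeter lying on its back, 180 x 85 x 44 mm, loose; origin at centre of underside
- board: green circuit board, 90 x 130 mm, 20 mm tall with its parts, loose, at the left; origin at centre of underside
Not all that is in view belongs to the job. Leave any red look-alike of the knob alone.

How it is judged:
By the outcome, as a careful person would: the job done as asked, in the order asked, and still so for the second after the job is handed in, while the arm keeps its last pose, push and grip.
It also fails if it takes over 48 s, if anything falls off the work surface, if the arm or the gripper's body presses on something with over 40 N, if the wrist force passes 120 N, or if a joint passes its speed limit or range.

## Robot

A 6-joint arm with a two-finger parallel gripper is mounted at the origin on the work surface. World frame = base frame: x ahead of the robot, y to its left, z up, the work surface at z = 0. Lengths are in m, angles in rad, forces in N, time in s.
With the tool pointing down it reaches from about 0.35 to 1 m from the base axis. Payload 7.1 kg.
Tool frame: the origin (TCP) lies midway between the tips of the shut fingers; the grasp point (between the pads) lies 19 mm behind it (tcp_to_grasp is the distance from the TCP to the grasp point, in m); z points along the fingers, y is the line along which they close (so a half turn about z gives the same grasp; the last joint's range is limited). The gripper opens to 85 mm and grips with 20 to 120 N. Pads are 22 mm wide; open, the fingers measure 114 mm over their backs; the gripper's body (76 mm by 85 mm) begins 54 mm behind the grasp point. The pads swing forward as they close: fully open they stand 13 mm farther back than shut.
Start: joints at [1.111, 0.423, 1.63, -0, 1.089, -0.019], TCP at [0.267, 0.565, 0.231] pointing down, gripper open.
Joint ranges: [-3, 3], [-0.9, 2.11], [0.09, 2.58], [-1.31, 4.45], [0.11, 2.69], [-2.54, 2.54]. Speed limits (rad/s): [2.39, 2.39, 3.01, 3.14, 3.14, 3.14].

## Interface

Orientations are given as a 3x3 rotation matrix whose columns are the frame's x, y, z axes.
In Python, from plant import get_obs, capture, sign_off, tcp_to_grasp gives the robot as it stands. The module is installed in compiled form; this text tells all that it offers.
- The arm moves only by the tool step_arm, never from a script. Its argument "rows" is a list that holds one entry, the list of rows, each a list of 6 numbers: the shift along the tool's x, y, z in units of 5 cm (1.0 is 5 cm), then the turn, a rotation vector about the tool's x, y, z in units of pi rad (1.0 is pi rad). A call has 1 to 12 rows; each row shifts and turns the commanded pose from where the row before left it, along the tool's axes as they then stand; what a row does not reach is not made up. A row lasts 1/10 s, in which the tool goes at most 50 mm and 8.59 degrees, less where a joint would pass 70% of its speed; a pose out of reach is approached as far as the arm can. A call with a number of a shift or a turn outside -1 to 1 is refused whole. A call with a gripper value outside its range is refused whole. "claw" is the opening, from 0 (shut) to 1 (fully open), set as the call begins (left out, the last holds). The fingers move at their own pace and stop on an object; "grip_force" is the grip in N (left out, the last holds). Time passes only in rows, so rows that do not move let the fingers close. It gives the time, the measured TCP pose, the force, the opening and the grip force at its end, in the units of the state.
- get_obs(): the state, without advancing time (a new reading comes with each control period).
- capture(name): name is "side" or "top"; returns a dict with "color" (480x640x3 uint8, red, green, blue), "fx", "fy", "cx", "cy" (pixels), "T" (4x4, takes a point from camera to world coordinates). Camera axes: x right, y down, z forward; pixel columns grow to the right and rows downward; lengths in m; the calibration is good to about 2 mm. A picture is of the moment at which its call begins. There is no depth.
- sign_off(): hands the job in; it is judged then, once.
The state is a dict: "clock": time; "joints": joint angles; "joint_vel": joint speeds; "joint_torque": joint torques, N m; "tcp_pos": TCP position; "eef_rot": TCP orientation; "contact_force": force on the tool from outside, world axes, zero at the start; "moment": the same for the moment, N m; "width": opening from 0.0 (shut) to 1.0 (fully open); "grasp_force": force on a finger pad.
Only numpy, scipy, OpenCV 4.12 (cv2) and the standard library are available. Lean on these libraries where they do the work, as an engineer would, in place of code of your own. Each camera call takes 0.05 s, during which the arm holds its last target. There are 200 camera calls.

## Working session

There is one attempt and no reset: what is moved stays moved. The work goes in short steps, Python scripts to look and compute and a tool call to move; the robot and the scene stay as the last step left them, time stands still between calls to the robot, and variables do not carry over. Pictures are saved under pics/ and viewed, at most 10 in all, crops included, and the job is handed in when it is done.

Besides the shell and the picture viewer there is one more tool, called after ">>>" as name(argument=value, ...) on one line, values as JSON. step_arm: Moves the arm, as the interface text tells. Its arguments: {"type":"object","properties":{"rows":{"type":"array","items":{"type":"array","items":{"type":"array","items":{"type":"number"}}}},"claw":{"type":"number"},"grip_force":{"type":"number"}},"required":["rows"]}

```bash
mkdir -p pics
cat > h.py <<'E'
import numpy as np, cv2
from plant import get_obs, capture, sign_off, tcp_to_grasp
def ray(c,u,v):
    d=c["T"][:3,:3]@np.array([(u-c["cx"])/c["fx"],(v-c["cy"])/c["fy"],1.]); return c["T"][:3,3],d
def plane(c,u,v,z):
    o,d=ray(c,u,v); return o+d*(z-o[2])/d[2]
def proj(c,p):
    q=np.linalg.inv(c["T"])@np.append(p,1.); return c["fx"]*q[0]/q[2]+c["cx"],c["fy"]*q[1]/q[2]+c["cy"]
def save(c,n): cv2.imwrite("pics/"+n,c["color"][:,:,::-1])
E
python3 - <<'E'
from h import *
import pickle
for n in("side","top"):
    c=capture(n); save(c,n+"0.png"); pickle.dump(c,open(n+".pkl","wb")); print(n,c["fx"],c["cx"],c["cy"],c["T"].round(3).tolist())
o=get_obs(); print(o); print(tcp_to_grasp)
E
```

```text
side 469.8755984560339 324.1939994084594 241.4688991459565 [[0.866, -0.324, 0.381, 0.117], [-0.5, -0.531, 0.684, -0.798], [-0.02, -0.783, -0.622, 0.794], [0.0, 0.0, 0.0, 1.0]]
top 596.600370578016 330.10651192169746 232.40862987413644 [[0.011, -0.997, 0.082, 0.396], [-1.0, -0.01, 0.012, -0.024], [-0.011, -0.082, -0.997, 1.727], [0.0, 0.0, 0.0, 1.0]]
{'clock': 0.1, 'joints': array([ 1.11101438e+00,  4.23781841e-01,  1.63059650e+00,  1.10895110e-05,
        1.08862242e+00, -1.90212910e-02]), 'joint_vel': array([ 0.0016149 , -0.00110264, -0.00257588, -0.00170374,  0.00142665,
       -0.00052085]), 'joint_torque': array([-2.67839323e-04, -5.58423507e+01, -2.82445872e+01,  4.16931300e-05,
        2.87499388e-03,  5.26733217e-06]), 'tcp_pos': array([0.26640971, 0.56483222, 0.23061926]), 'eef_rot': array([[-9.04425198e-01,  4.26631760e-01, -6.33655020e-04],
       [ 4.26632229e-01,  9.04424325e-01, -1.25751187e-03],
       [ 3.65985089e-05, -1.40766308e-03, -9.99999009e-01]]), 'contact_force': array([0.31113232, 0.28892752, 0.01312419]), 'moment': array([-0.02432591, -0.02347012, -0.01137638]), 'grasp_force': 0.0, 'width': 1.0044204226400977}
0.0187
```

View pics/top0.png

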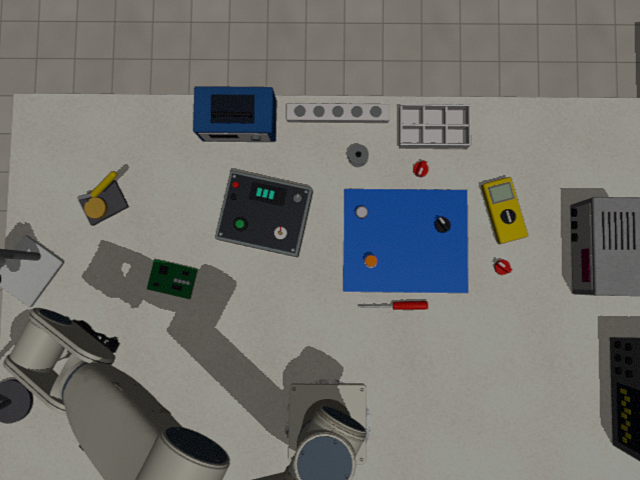

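View pics/side0.png

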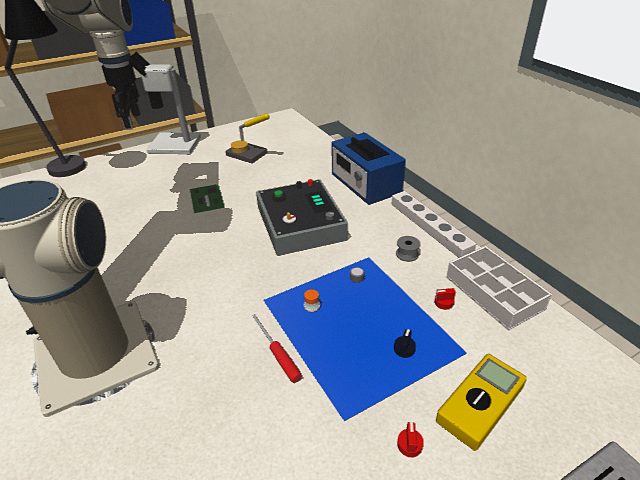

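Top view: console about (265,212) with the green button at (240,224) and the white-collared shaft at (280,232). The black knob is at (442,224) on the mat, with its white mark pointing lower right. The side view shows the same things at (279,194), (289,217) and (404,345).

```bash
cat > m.py <<'E'
from h import *
import pickle
S,T=[pickle.load(open(n+".pkl","rb")) for n in("side","top")]
def cent(c,box,f):
    x0,y0,x1,y1=box; a=c["color"][y0:y1,x0:x1].astype(int); m=f(a[...,0],a[...,1],a[...,2]).astype(np.uint8)
    ys,xs=np.nonzero(m); return xs.mean()+x0,ys.mean()+y0,len(xs)
def tri(p,q):
    o1,d1=ray(T,*p[:2]);o2,d2=ray(S,*q[:2]); A=np.array([d1,-d2]).T; s=np.linalg.lstsq(A,o2-o1,rcond=None)[0]
    a,b=o1+s[0]*d1,o2+s[1]*d2; return (a+b)/2,np.linalg.norm(a-b)
if __name__=="__main__":
    green=lambda r,g,b:(g>r+35)&(g>b+35)
    gt=cent(T,(225,212,252,238),green); gs=cent(S,(268,182,290,206),green); print("btn",gt,gs,tri(gt,gs),plane(T,*gt[:2],.083))
    wh=lambda r,g,b:(r>130)&(b>95)
    ct=cent(T,(268,220,293,245),wh); cs=cent(S,(275,205,303,230),wh); print("collar",ct,cs,tri(ct,cs),plane(T,*ct[:2],.07))
    red=lambda r,g,b:(r>g+60)&(r>b+60)
    try: rt=cent(T,(268,220,293,245),red); print("tick",rt,plane(T,*rt[:2],.07))
    except Exception as e: print(e)
    w2=lambda r,g,b:(r>110)&(g>110)
    pt=cent(T,(425,208,460,242),w2); ps=cent(S,(390,325,418,362),w2); print("mark",pt,ps,tri(pt,ps),plane(T,*pt[:2],.042))
    dk=lambda r,g,b:(b<60)
    kt=cent(T,(425,208,460,242),dk); print("knob",kt,plane(T,*kt[:2],.02))
    crops=[cv2.resize(i["color"][y:y+44,x:x+44],(390,290*390//290),interpolation=cv2.INTER_CUBIC)for i,x,y in((T,258,210),(T,420,202))]
    crops2=[cv2.resize(i["color"][y:y+44,x:x+44],(390,390),interpolation=cv2.INTER_CUBIC)for i,x,y in((S,267,195),(S,382,322))]
    im=np.vstack([np.hstack(crops),np.hstack(crops2)]); im=cv2.resize(im,(600,600)); cv2.imwrite("pics/crops.png",im[:,:,::-1])
E
python3 m.py
```

```text
btn (np.float64(239.3090909090909), np.float64(223.38181818181818), 55) (np.float64(278.04347826086956), np.float64(193.02173913043478), 46) (array([0.55411613, 0.24826591, 0.07838848]), np.float64(0.000899233324548317)) [0.55325626 0.24766678 0.083     ]
collar (np.float64(280.1975308641975), np.float64(232.88888888888889), 81) (np.float64(288.59016393442624), np.float64(218.91803278688525), 61) (array([0.52974778, 0.13503479, 0.06691615]), np.float64(0.0010145995904148756)) [0.52902985 0.1349292  0.07      ]
tick (np.float64(280.0), np.float64(228.5), 4) [0.54131306 0.13570427 0.07      ]
mark (np.float64(441.8), np.float64(220.4), 10) (np.float64(407.04545454545456), np.float64(332.1818181818182), 22) (array([ 0.57204977, -0.32018553,  0.04301422]), np.float64(0.001457531219663937)) [ 0.57153242 -0.31996277  0.042     ]
knob (np.float64(442.0869565217391), np.float64(225.06832298136646), 161) [ 0.56037541 -0.32458876  0.02      ]
```

View pics/crops.png

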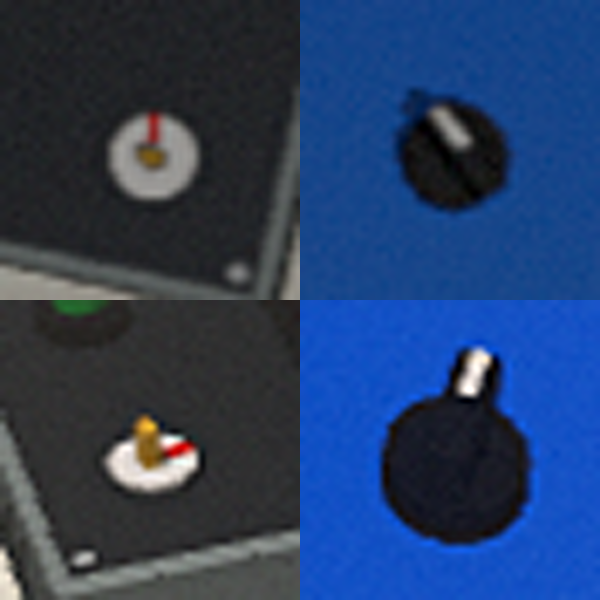

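Crops: the red tick points nearly along world +x from the collar (top view). The knob's white mark points up-left, which is about +30 to +40° yaw. Next I work out the yaws and the first move.

```bash
cat >> h.py <<'E'
def go(p,yaw=None):
    "tool-frame shift (units 5 cm) to world p and tool-z turn (units pi) to tool-x yaw (deg)"
    o=get_obs(); R=o["eef_rot"]; d=R.T@(np.array(p)-o["tcp_pos"]); y=np.degrees(np.arctan2(R[1,0],R[0,0]))
    print("shift",(d/.05).round(3),"yaw",y.round(2),"turn",None if yaw is None else round(-((yaw-y+180)%360-180)/180,4),"F",o["contact_force"].round(1),o["moment"].round(2),"w",round(o["width"],3),round(o["grasp_force"],1),"t",o["clock"],"tcp",o["tcp_pos"].round(4), "tilt",R[:2,2].round(4))
E
python3 - <<'E'
from m import *
yaw=lambda a,b:np.degrees(np.arctan2(*(a-b)[[1,0]]))
f=lambda c,x,y,u,v,z:plane(c,x+u/6.818,y+v/6.818,z)
a,b=f(T,420,202,137,110,.042),f(T,420,202,167,145,.042);print("knob top",a,b,yaw(a,b))
a,b=f(S,382,322,180,55,.042),f(S,382,322,167,92,.042);print("knob side",a,b,yaw(a,b))
print("drum T",f(T,420,202,155,155,.018),"S drum top-ish",f(S,382,322,155,167,.012))
a,b=f(T,258,210,154,128,.07),f(T,258,210,153,157,.07);print("tick top",a,b,yaw(a,b))
a,b=f(S,267,195,180,149,.07),f(S,267,195,152,162,.07);print("tick side",a,b,yaw(a,b))
go((.554,.248,.12),35)
E
```

```text
knob top [ 0.57793834 -0.31516373  0.042     ] [ 0.56344943 -0.32754254  0.042     ] 40.509407396040416
knob side [ 0.57925036 -0.31677078  0.042     ] [ 0.56697033 -0.32622829  0.042     ] 37.60180979939846
drum T [ 0.56155143 -0.32679813  0.018     ] S drum top-ish [ 0.56366393 -0.32890462  0.012     ]
tick top [0.54056281 0.13404965 0.07      ] [0.52864965 0.1342435  0.07      ] -0.9322383838264474
tick side [0.54362543 0.13261683 0.07      ] [0.53038473 0.13056976 0.07      ] 8.788594858786443
shift [-7.906 -3.274  2.217] yaw 154.75 turn 0.6653 F [0.3 0.3 0. ] [-0.02 -0.02 -0.01] w 1.004 0.0 t 0.1 tcp [0.2664 0.5648 0.2306] tilt [-0.0006 -0.0013]
```

>>> step_arm(rows=[[[-0.66,-0.273,0.185,0,0,0],[-0.66,-0.273,0.185,0,0,0],[-0.66,-0.273,0.185,0,0,0],[-0.66,-0.273,0.185,0,0,0],[-0.66,-0.273,0.185,0,0,0],[-0.66,-0.273,0.185,0,0,0],[-0.66,-0.273,0.185,0,0,0],[-0.66,-0.273,0.185,0,0,0],[-0.66,-0.273,0.185,0,0,0],[-0.66,-0.273,0.185,0,0,0],[-0.66,-0.273,0.185,0,0,0],[-0.66,-0.273,0.185,0,0,0]]], claw=0)

```text
clock: 1.3
tcp_pos: [0.5555, 0.2469, 0.1196]
eef_rot: [[-0.904, 0.427, -0.001], [0.427, 0.904, -0.0], [0.0, -0.0, -1.0]]
contact_force: [0.4, 0.8, -1.1]
width: 0.0
grasp_force: 0.0
```

>>> step_arm(rows=[[[0,0,0,0,0,0.04],[0,0,0,0,0,0.04],[0,0,0,0,0,0.04],[0,0,0,0,0,0.04],[0,0,0,0,0,0.04],[0,0,0,0,0,0.04],[0,0,0,0,0,0.04],[0,0,0,0,0,0.04],[0,0,0,0,0,0],[0,0,0,0,0,0]]])

```text
clock: 2.3
tcp_pos: [0.5547, 0.2481, 0.1201]
eef_rot: [[-0.128, 0.992, -0.0], [0.992, 0.128, -0.0], [-0.0, -0.0, -1.0]]
contact_force: [1.2, 0.1, 0.3]
width: -0.002
grasp_force: 0.0
```

Run:
```python
from h import *
c=capture("side"); go((.554,.248,.085),38)
x,y=map(int,proj(c,(.554,.248,.09))); im=c["color"][max(y-60,0):y+60,x-80:x+80]; cv2.imwrite("pics/b.png",cv2.resize(im,(640,480),interpolation=cv2.INTER_CUBIC)[:,:,::-1]); print(x,y)
```

```text
shift [-0.    -0.015  0.702] yaw 97.32 turn 0.3296 F [-0.5 -0.3  0.4] [-0.01 -0.02 -0.03] w -0.001 0.0 t 2.35 tcp [0.5548 0.2481 0.1201] tilt [-0.0004 -0.0002]
277 189
```

View pics/b.png

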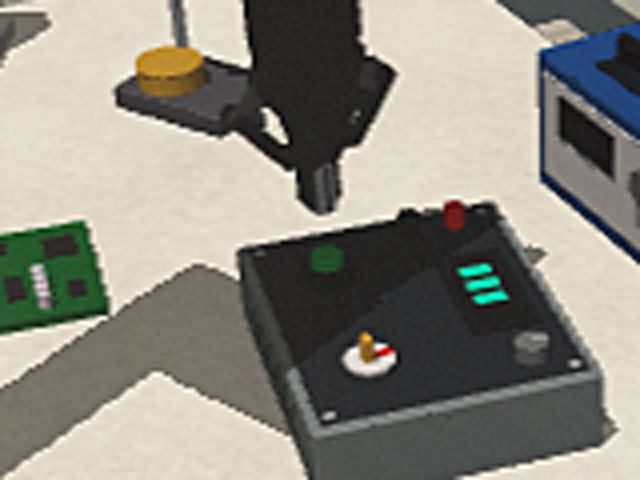

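The shut fingertips at (322,208) stand straight above the green button at (326,260), so I press down slowly.

>>> step_arm(rows=[[[0,0,0.3,0,0,0],[0,0,0.3,0,0,0],[0,0,0.1,0,0,0],[0,0,0.04,0,0,0],[0,0,0.04,0,0,0],[0,0,0.04,0,0,0],[0,0,0,0,0,0]]])

```text
clock: 3.05
tcp_pos: [0.5548, 0.2481, 0.0795]
eef_rot: [[-0.125, 0.992, -0.0], [0.992, 0.125, -0.0], [-0.0, -0.0, -1.0]]
contact_force: [-2.2, -0.3, 4.0]
width: 0.004
grasp_force: 2.0
```

>>> step_arm(rows=[[[0,0,0.03,0,0,0],[0,0,0.03,0,0,0],[0,0,0.03,0,0,0],[0,0,0,0,0,0],[0,0,0,0,0,0]]])

```text
clock: 3.55
tcp_pos: [0.5551, 0.2482, 0.0777]
eef_rot: [[-0.124, 0.992, 0.001], [0.992, 0.124, 0.0], [0.0, 0.001, -1.0]]
contact_force: [-9.6, -4.6, 26.8]
width: 0.0
grasp_force: 13.6
```

The force jumped to 27 N at z = 0.0777, so the button is against its stop. I go up, turn, open and travel to the knob.

>>> step_arm(rows=[[[0,0,-0.1,0,0,0],[0,0,-0.3,0,0,0],[0,0,-0.6,0,0,0],[0,0,-0.6,0,0,0],[0,0,-0.4,0,0,0.04],[0,0,0,0,0,0.04],[0,0,0,0,0,0.04],[0,0,0,0,0,0.04],[0,0,0,0,0,0.04],[0,0,0,0,0,0.04],[0,0,0,0,0,0.04],[0,0,0,0,0,0.04]]])

```text
clock: 4.75
tcp_pos: [0.5554, 0.2484, 0.1755]
eef_rot: [[0.774, 0.633, 0.001], [0.633, -0.774, 0.001], [0.001, 0.0, -1.0]]
contact_force: [-0.3, -0.2, 1.0]
width: 0.002
grasp_force: 0.0
```

>>> step_arm(rows=[[[0,0,0,0,0,0.008],[0,0,0,0,0,0]]], claw=0.6)

```text
clock: 4.95
tcp_pos: [0.5552, 0.2483, 0.1752]
eef_rot: [[0.786, 0.619, 0.001], [0.619, -0.786, 0.0], [0.001, 0.0, -1.0]]
contact_force: [0.5, 0.4, -0.2]
width: 0.33
grasp_force: 0.0
```

Run:
```python
from m import *
import m
go((.562,-.329,.1),38)
S=capture("side"); T=capture("top"); m.S,m.T=S,T
green=lambda r,g,b:(g>r+25)&(g>b+25)
print(cent(S,(268,182,290,206),green))
# sub-pixel tick: redness-weighted centroid, collar ellipse outline
for c,b in((T,(268,220,293,245)),(S,(275,203,303,232))):
    x0,y0,x1,y1=b; a=c["color"][y0:y1,x0:x1].astype(float)
    w=np.clip(a[...,0]-np.maximum(a[...,1],a[...,2])-45,0,None); w[a[...,1]>.55*a[...,0]]=0
    yy,xx=np.mgrid[y0:y1,x0:x1]; t=((w*xx).sum()/w.sum(),(w*yy).sum()/w.sum())
    m0=(a.max(2)>110).astype(np.uint8); k=cv2.findContours(m0,0,1)[0]; k=max(k,key=cv2.contourArea); print(t,w.sum(),cv2.minEnclosingCircle(k),cv2.boundingRect(k))
    print("tickpos",plane(c,*t,.07))
```

```text
shift [-7.039  9.154  1.501] yaw 38.23 turn 0.0013 F [ 0.5  0.4 -0.2] [ 0.04 -0.04 -0.  ] w 0.33 0.0 t 4.95 tcp [0.5552 0.2483 0.1752] tilt [0.0009 0.0004]
(np.float64(278.175), np.float64(193.4), 40)
(np.float64(280.0), np.float64(228.33179723502303)) 217.0 ((12.0, 12.5), 6.18475866317749) (6, 7, 13, 12)
tickpos [0.54178432 0.13571284 0.07      ]
(np.float64(292.7628294036061), np.float64(216.3994452149792)) 721.0 ((13.8695650100708, 14.934782981872559), 6.2223920822143555) (8, 9, 13, 11)
tickpos [0.54312604 0.13536921 0.07      ]
```

>>> step_arm(rows=[[[-0.503,0.654,0,0,0,0],[-0.503,0.654,0,0,0,0],[-0.503,0.654,0,0,0,0],[-0.503,0.654,0,0,0,0],[-0.503,0.654,0,0,0,0],[-0.503,0.654,0,0,0,0],[-0.503,0.654,0,0,0,0],[-0.503,0.654,0,0,0,0],[-0.503,0.654,0,0,0,0],[-0.503,0.654,0,0,0,0],[-0.503,0.654,0,0,0,0],[-0.503,0.654,0,0,0,0]]])

```text
clock: 6.25
tcp_pos: [0.5595, -0.2487, 0.175]
eef_rot: [[0.786, 0.619, 0.0], [0.619, -0.786, -0.0], [0.0, 0.0, -1.0]]
contact_force: [0.3, -0.1, 0.0]
width: 0.6
grasp_force: 0.0
```

>>> step_arm(rows=[[[-0.503,0.654,0,0,0,0],[-0.503,0.654,0,0,0,0],[0,0,0.5,0,0,0],[0,0,0.5,0,0,0],[0,0,0.5,0,0,0],[0,0,0,0,0,0],[0,0,0,0,0,0]]])

```text
clock: 6.95
tcp_pos: [0.5603, -0.3293, 0.0999]
eef_rot: [[0.786, 0.618, -0.001], [0.618, -0.786, 0.0], [-0.0, -0.001, -1.0]]
contact_force: [0.2, -0.9, 0.3]
width: 0.598
grasp_force: 0.0
```

Run:
```python
from h import *
go((.562,-.329,.022),38); c=capture("side")
x,y=map(int,proj(c,(.562,-.329,.06))); im=c["color"][y-60:y+60,x-80:x+80]; cv2.imwrite("pics/k.png",cv2.resize(im,(640,480),interpolation=cv2.INTER_CUBIC)[:,:,::-1]); print(x,y)
```

```text
shift [0.031 0.017 1.558] yaw 38.16 turn 0.0009 F [ 0.2 -0.9  0.3] [-0.04 -0.01 -0.05] w 0.598 0.0 t 6.95 tcp [ 0.5603 -0.3293  0.0999] tilt [-0.0006  0.0004]
406 331
```

View pics/k.png

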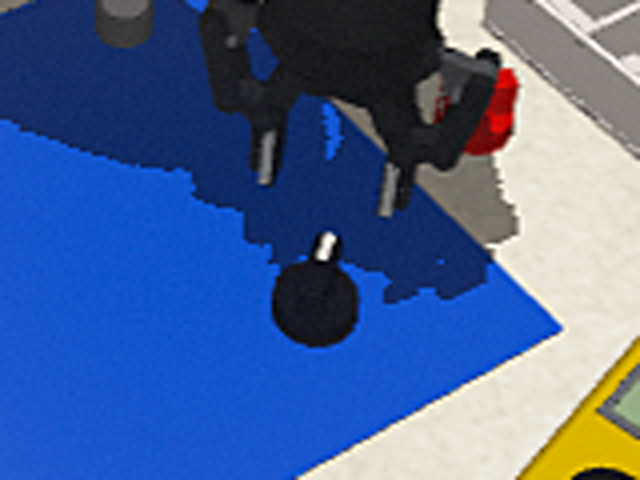

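The open fingers at (265,180) and (388,212) straddle the pointer bar at (326,248), so I descend and grip.

>>> step_arm(rows=[[[0.03,0.017,0.4,0,0,0],[0,0,0.4,0,0,0],[0,0,0.4,0,0,0],[0,0,0.2,0,0,0],[0,0,0.188,0,0,0],[0,0,0,0,0,0]]])

```text
clock: 7.6
tcp_pos: [0.562, -0.329, 0.0203]
eef_rot: [[0.787, 0.617, -0.0], [0.617, -0.787, 0.0], [-0.0, -0.0, -1.0]]
contact_force: [0.2, -0.7, -0.9]
width: 0.597
grasp_force: 0.0
```

>>> step_arm(rows=[[[0,0,0,0,0,0],[0,0,0,0,0,0],[0,0,0,0,0,0],[0,0,0,0,0,0],[0,0,0,0,0,0],[0,0,0,0,0,0]]], claw=0, grip_force=60)

```text
clock: 8.2
tcp_pos: [0.5628, -0.3296, 0.0215]
eef_rot: [[0.787, 0.617, 0.002], [0.617, -0.787, -0.001], [0.001, 0.002, -1.0]]
contact_force: [-0.7, -0.7, 6.2]
width: 0.146
grasp_force: 59.9
```

Gripped (bar about 12–14 mm wide). I lift, turn to the shaft's yaw and then check the knob in the hand.

>>> step_arm(rows=[[[0,0,-0.1,0,0,0],[0,0,-0.4,0,0,0],[0,0,-0.7,0,0,0],[0,0,-0.7,0,0,0],[0,0,-0.7,0,0,0],[0,0,0,0,0,0.042],[0,0,0,0,0,0.042],[0,0,0,0,0,0.042],[0,0,0,0,0,0.042],[0,0,0,0,0,0.038],[0,0,0,0,0,0]]])

```text
clock: 9.3
tcp_pos: [0.5617, -0.3289, 0.1504]
eef_rot: [[1.0, 0.017, -0.0], [0.017, -1.0, 0.0], [-0.0, -0.0, -1.0]]
contact_force: [-0.3, 0.2, -0.7]
width: 0.148
grasp_force: 59.0
```

Run:
```python
from h import *
go((.5295,.135,.145),1)
```

```text
shift [-0.488 -9.288  0.111] yaw 0.97 turn -0.0002 F [-0.3  0.2 -0.7] [0.01 0.03 0.04] w 0.148 59.0 t 9.3 tcp [ 0.5617 -0.3289  0.1504] tilt [-0.0004  0.0003]
```

>>> step_arm(rows=[[[-0.041,-0.774,0,0,0,0],[-0.041,-0.774,0,0,0,0],[-0.041,-0.774,0,0,0,0],[-0.041,-0.774,0,0,0,0],[-0.041,-0.774,0,0,0,0],[-0.041,-0.774,0,0,0,0],[-0.041,-0.774,0,0,0,0],[-0.041,-0.774,0,0,0,0],[-0.041,-0.774,0,0,0,0],[-0.041,-0.774,0,0,0,0],[-0.041,-0.774,0,0,0,0],[-0.041,-0.774,0,0,0,0]]])

```text
clock: 10.5
tcp_pos: [0.5287, 0.1363, 0.1506]
eef_rot: [[1.0, 0.022, 0.0], [0.022, -1.0, -0.0], [0.0, 0.0, -1.0]]
contact_force: [0.6, -0.3, -0.8]
width: 0.15
grasp_force: 59.1
```

>>> step_arm(rows=[[[0,0,0.2,0,0,0],[0,0,0.2,0,0,0],[0,0,0.1,0,0,0],[0,0,0,0,0,0],[0,0,0,0,0,0]]])

```text
clock: 11.0
tcp_pos: [0.5292, 0.1337, 0.1252]
eef_rot: [[1.0, 0.017, -0.001], [0.017, -1.0, -0.0], [-0.001, 0.0, -1.0]]
contact_force: [0.3, -0.3, 0.1]
width: 0.148
grasp_force: 59.1
```

Run:
```python
from h import *
go((.5295,.135,.11),1); c=capture("side")
x,y=map(int,proj(c,(.5295,.135,.1))); im=c["color"][y-30:y+30,x-40:x+40]; cv2.imwrite("pics/s.png",cv2.resize(im,(800,600),interpolation=cv2.INTER_CUBIC)[:,:,::-1]); print(x-40,y-30)
o=get_obs(); print(proj(c,o["tcp_pos"]-[0,0,.0185]),proj(c,(.5295,.135,.088)))
c=capture("top"); save(c,"t1.png")
```

```text
shift [ 0.007 -0.025  0.304] yaw 0.96 turn -0.0002 F [ 0.3 -0.3  0.1] [0.03 0.   0.02] w 0.148 59.1 t 11.0 tcp [0.5292 0.1337 0.1252] tilt [-0.0006 -0.0002]
247 178
(np.float64(287.4493525228405), np.float64(206.67856881193114)) (np.float64(287.78404472098646), np.float64(212.4520983231086))
```

View pics/s.png

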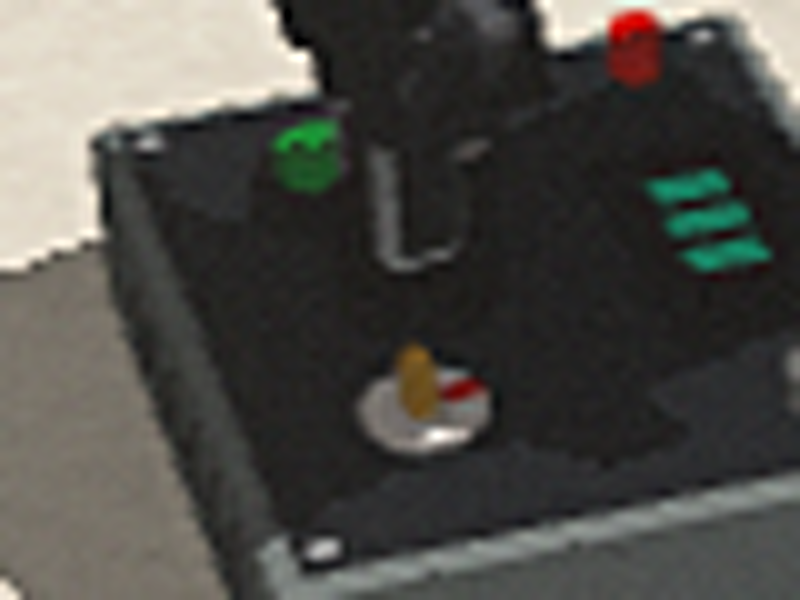

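The shaft (415,350) and tick (465,388) show clearly below, but the black knob is lost against the dark panel, so I stretch the contrast.

Run:
```python
from h import *
c=capture("side"); im=c["color"][178:238,247:327].astype(float)
im=np.clip((im-5)*4.5,0,255).astype(np.uint8); cv2.imwrite("pics/s2.png",cv2.resize(im,(800,600),interpolation=cv2.INTER_CUBIC)[:,:,::-1])
```

```text
(no output)
```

View pics/s2.png

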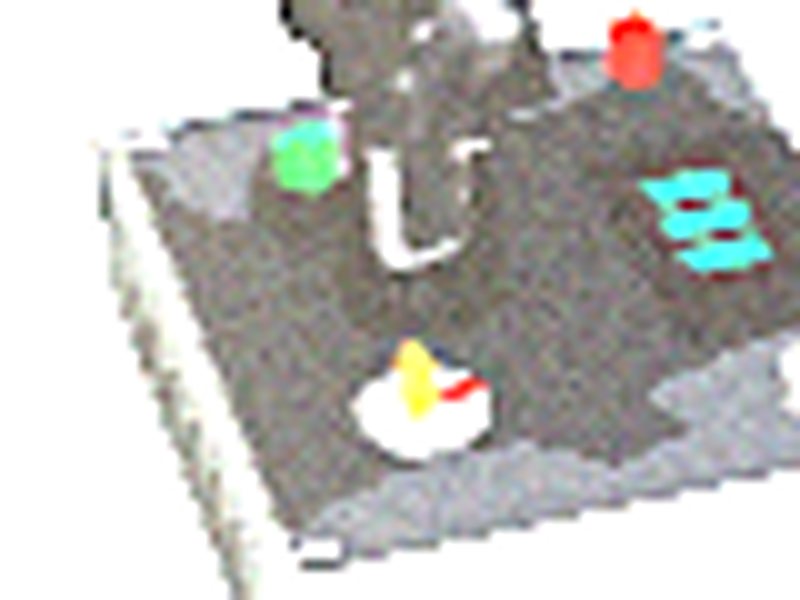

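The drum shows faintly as a dark disc (about 335–500 wide, lower edge near 335), centred above the shaft tip at (413,342). I descend by feel.

>>> step_arm(rows=[[[0.007,-0.02,0.1,0,0,0],[0,0,0.1,0,0,0],[0,0,0.1,0,0,0],[0,0,0.05,0,0,0],[0,0,0.03,0,0,0],[0,0,0.03,0,0,0],[0,0,0.03,0,0,0],[0,0,0,0,0,0],[0,0,0,0,0,0]]])

```text
clock: 12.05
tcp_pos: [0.5294, 0.1358, 0.1034]
eef_rot: [[1.0, 0.018, -0.0], [0.018, -1.0, -0.0], [-0.0, 0.0, -1.0]]
contact_force: [0.4, 0.6, -0.5]
width: 0.15
grasp_force: 59.1
```

Run:
```python
from h import *
go((.5295,.135,.1),1)
```

```text
shift [0.003 0.016 0.068] yaw 1.03 turn 0.0002 F [ 0.4  0.6 -0.5] [ 0.03  0.1  -0.04] w 0.15 59.1 t 12.05 tcp [0.5294 0.1358 0.1034] tilt [-0.0002 -0.    ]
```

>>> step_arm(rows=[[[0,0,0.03,0,0,0],[0,0,0.03,0,0,0],[0,0,0.03,0,0,0],[0,0,0,0,0,0],[0,0,0,0,0,0]]])

```text
clock: 12.55
tcp_pos: [0.5293, 0.1358, 0.0987]
eef_rot: [[1.0, 0.018, -0.0], [0.018, -1.0, -0.0], [-0.0, 0.0, -1.0]]
contact_force: [-1.1, 1.4, -1.7]
width: 0.152
grasp_force: 59.0
```

Run:
```python
from h import *
go((.5295,.135,.1),1)
```

```text
shift [ 0.004  0.017 -0.026] yaw 1.03 turn 0.0001 F [-1.1  1.4 -1.7] [0.29 0.28 0.02] w 0.152 59.0 t 12.55 tcp [0.5293 0.1358 0.0987] tilt [-0.0005 -0.    ]
```

Inserting with a light side force of about (-1.2, +1.4) N. I yield half a millimetre with it and carry on.

>>> step_arm(rows=[[[-0.01,-0.01,0.02,0,0,0],[0,0,0.03,0,0,0],[0,0,0.03,0,0,0],[0,0,0,0,0,0],[0,0,0,0,0,0]]])

```text
clock: 13.05
tcp_pos: [0.5291, 0.1362, 0.0949]
eef_rot: [[1.0, 0.018, 0.0], [0.018, -1.0, -0.0], [0.0, 0.0, -1.0]]
contact_force: [-0.0, 0.8, -1.0]
width: 0.149
grasp_force: 59.0
```

Run:
```python
from h import *
go((.5295,.135,.1),1)
```

```text
shift [ 0.008  0.025 -0.102] yaw 1.02 turn 0.0001 F [-0.   0.8 -1. ] [ 0.02 -0.   -0.04] w 0.149 59.0 t 13.05 tcp [0.5291 0.1362 0.0949] tilt [ 0.0001 -0.0001]
```

>>> step_arm(rows=[[[0,0,0.03,0,0,0],[0,0,0.03,0,0,0],[0,0,0.03,0,0,0],[0,0,0.02,0,0,0],[0,0,0,0,0,0],[0,0,0,0,0,0]]])

```text
clock: 13.65
tcp_pos: [0.529, 0.1363, 0.0896]
eef_rot: [[1.0, 0.018, 0.0], [0.018, -1.0, 0.0], [0.0, -0.0, -1.0]]
contact_force: [-0.5, -0.9, 4.5]
width: 0.145
grasp_force: 59.6
```

Run:
```python
from h import *
go((.5295,.135,.0875),1)
```

```text
shift [0.009 0.025 0.042] yaw 1.02 turn 0.0001 F [-0.5 -0.9  4.5] [-0.06  0.14  0.01] w 0.145 59.6 t 13.65 tcp [0.529  0.1363 0.0896] tilt [0.0001 0.    ]
```

Force is 4.5 N at z = 0.0896, so the plunger has begun to move. I press on to the stop.

>>> step_arm(rows=[[[0,0,0.02,0,0,0],[0,0,0.02,0,0,0],[0,0,0.02,0,0,0],[0,0,0,0,0,0],[0,0,0,0,0,0],[0,0,0,0,0,0]]])

```text
clock: 14.25
tcp_pos: [0.5291, 0.1363, 0.0872]
eef_rot: [[1.0, 0.018, 0.0], [0.018, -1.0, 0.0], [0.0, -0.0, -1.0]]
contact_force: [-3.8, -0.7, 11.5]
width: 0.147
grasp_force: 61.0
```

>>> step_arm(rows=[[[0,0,0.012,0,0,0],[0,0,0,0,0,0],[0,0,0,0,0,0],[0,0,0,0,0,0],[0,0,0,0,0,0]]])

```text
clock: 14.75
tcp_pos: [0.5292, 0.1363, 0.087]
eef_rot: [[1.0, 0.018, 0.001], [0.018, -1.0, 0.0], [0.001, -0.0, -1.0]]
contact_force: [-5.2, -1.9, 17.0]
width: 0.148
grasp_force: 61.7
```

Run:
```python
from h import *
go((.5295,.135,.0875),1)
c=capture("side"); im=c["color"][178:238,247:327].astype(float)
im=np.clip(im*2.5,0,255).astype(np.uint8); cv2.imwrite("pics/f.png",cv2.resize(im,(800,600),interpolation=cv2.INTER_CUBIC)[:,:,::-1])
```

```text
shift [ 0.006  0.027 -0.01 ] yaw 1.03 turn 0.0001 F [-5.2 -1.9 17. ] [-0.2   0.83  0.  ] w 0.148 61.7 t 14.75 tcp [0.5292 0.1363 0.087 ] tilt [0.0006 0.0001]
```

View pics/f.png

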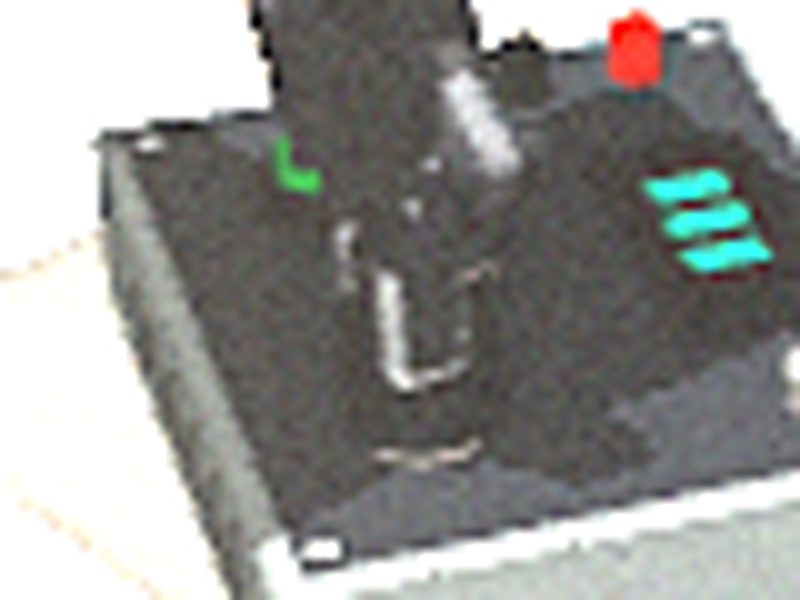

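The drum covers the collar with only its front rim visible at (425,455). The push is 17 N, well over the 8 N needed, and z = 0.087 matches the fully-in height. I hand in.

```bash
python3 -c "
from plant import sign_off
print(sign_off())"
```

```text
the job is handed in; nothing more can be done
None
```

I pressed the green button to its stop and released it, then fitted the knob with its flat aligned. The knob is still gripped and held home at 17 N, and the job was handed in at about 15 s; the interface gave no verdict.

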